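# Swap the potter's trays: green one home, blue one drawn out

## Robot

A 6-joint arm with a two-finger parallel gripper is mounted at the origin on the work surface. World frame = base frame: x ahead of the robot, y to its left, z up, the work surface at z = 0. Lengths are in m, angles in rad, forces in N, time in s.
With the tool pointing down it reaches from about 0.375 to 0.975 m from the base axis. Payload 3.8 kg.
Tool frame: the origin (TCP) lies midway between the tips of the shut fingers; the grasp point (between the pads) lies 19 mm behind it; z points along the fingers, y is the line along which they close (so a half turn about z gives the same grasp; the last joint's range is limited). The gripper opens to 85 mm and grips with 20 to 120 N. Pads are 22 mm wide; open, the fingers measure 114 mm over their backs; the gripper's body (76 mm by 85 mm) begins 54 mm behind the grasp point. The pads swing forward as they close: fully open they stand 13 mm farther back than shut.
Start: joints at [1.17, 0.264, 1.604, -0, 1.274, -0.037], TCP at [0.24, 0.631, 0.231] pointing down, gripper open.
Joint ranges: [-2.63, 2.63], [-0.94, 2.18], [0.31, 2.57], [-1.31, 4.45], [0, 2.66], [-2.55, 2.55]. Speed limits (rad/s): [2.57, 2.57, 3.14, 3.14, 3.14, 3.14].

## Interface

Orientations are given as a rotation vector (axis times angle).
In Python, from workcell import bot gives the robot as it stands.
- The arm moves only by the tool step_arm, never from a script. Its argument "motion" is a list of rows, each a list of 5 numbers: the finger opening in cm, from 0 to 8.54, then the shift along the tool's x, y, z in cm, then the turn about the tool's z in degrees. In form: [[claw, dx, dy, dz, twist], ...]. A call has 1 to 20 rows; each row is the pose to reach, as a shift and turn from the pose commanded when the call began, along the tool's axes at that moment; what a row does not reach only later rows make up. A row lasts 1/10 s, in which the tool goes at most 50 mm and 8.59 degrees, less where a joint would pass 70% of its speed; a pose out of reach is approached as far as the arm can. A call with a gripper value outside its range is refused whole. The fingers move at their own pace and stop on an object; "force" is the grip in N (left out, the last holds). Time passes only in rows, so rows that repeat a pose let the fingers close. It gives the time, the measured TCP pose, the force, the opening and the grip force at its end, in the units of the state.
- bot.read_state(): the state, without advancing time (a new reading comes with each control period).
- bot.read_camera(name): name is "scene" or "side" or "wrist"; returns (picture, depth): 420x560x3 uint8, red, green, blue; 420x560 float32, m along the optical axis (not along the pixel's ray), 0 where there is no reading.
- bot.calibration(name): a dict with "mtx" (3x3 intrinsics, pixels), "origin" and "orientation" of the camera in the world; the wrist camera has in their place "T_tool_cam" (4x4, takes a point from camera to tool coordinates, whose origin is the TCP and whose axes are the flange's). Camera axes: x right, y up, looking along -z (the intrinsics and any distortion apply to the point x, -y, -z); pixel columns grow to the right and rows downward; lengths in m; the calibration is good to about 2 mm. The wrist camera is an equidistant fisheye: a pixel r from the principal point sees the ray r / f radians off the axis. A picture is of the moment at which its call begins: read the wrist's pose just before it. calibration takes no time and is no camera call.
- bot.finish_job(): hands the job in; it is judged then, once.
The state is a dict: "time": time; "q": joint angles; "joint_vel": joint speeds; "joint_torque": joint torques, N m; "tool_pos": TCP position; "tcp_rot": TCP orientation; "wrist_force": force on the tool from outside, world axes, zero at the start; "torque": the same for the moment, N m; "width": opening from 0.0 (shut) to 1.0 (fully open); "grip_force": force on a finger pad.
Only numpy, scipy, OpenCV 4.12 (cv2) and the standard library are available. Lean on these libraries where they do the work, as an engineer would, in place of code of your own. Each camera call takes 0.05 s, during which the arm holds its last target. There are 200 camera calls.

## Task

Swap the trays in the bench rack: first push the green tray fully home with a fingertip against its front, then hook a fingertip behind the lip of the blue tray and draw it all the way out to its stop. Pinch and lift nothing; the clay cup in the blue tray must ride along upright and untouched, and the pot and the jar stay where they are. Finish with the robot clear of everything.

Things in the scene. Friction and masses are not known exactly. Their poses are not given: they have to be found in the camera images.
- rack: fixed low wooden rack on the bench, 354 mm wide, 210 mm deep, topped by three slats, the first 45 mm behind the front edge, upper side 82 mm above the table, with two bays side by side, open at the front. Origin at the middle of its front edge on the table; x points into the rack, y along its front to its left. The bay centres lie 85 mm either side of the origin; either tray may be in either bay.
- blue_bay: pair of fixed aluminium runners (12 mm high) under the blue tray, inside the rack. Origin on the table in the middle of the tray's width, level with the rack's front edge; x points into the rack, y to its left, z up. The blue tray slides out along -x of this frame.
- blue_tray (a joint): how far the blue tray is drawn out, m: 0 = fully home, 0.120 = out against its stop. Stiff slide: about 2 N plus 8 N per m/s; it stays where it is left. Blue plastic; starts home or up to 12 mm out. Tray 130 mm wide, 265 long; its floor 16 mm above the table, side walls 4 mm thick, tops 40 mm above the table.
- blue_lip (a point): inner (rear) layer of the blue tray's upright front lip: 130 mm wide, 5 mm thick, top 62 mm above the table. Point in the middle of its width on its inner (rear) surface, 12 mm above the table, 60 mm in front of the rack's front edge when the tray is home (x into the rack: the lip lies on -x). 80 mm behind it a low divider (top 30 mm above the table) crosses the tray; nothing stands between.
- blue_face (a point): outer (front) layer of the blue tray's lip, fixed to the inner layer: 130 mm wide, 5 mm thick, top 56 mm above the table. Point in the middle of its width on its outer surface (on which one pushes the tray in), 12 mm above the table; 10 mm in front of the inner surface.
- green_bay: pair of fixed aluminium runners (12 mm high) under the green tray, inside the rack. Origin on the table in the middle of the tray's width, level with the rack's front edge; x points into the rack, y to its left, z up. The green tray slides out along -x of this frame.
- green_tray (a joint): how far the green tray is drawn out, m: 0 = fully home, 0.120 = out against its stop. Stiff slide: about 2 N plus 8 N per m/s; it stays where it is left. Pale green, three tools fixed in its rear part; starts 50 to 90 mm out. Tray 130 mm wide, 265 long; its floor 16 mm above the table, side walls 4 mm thick, tops 40 mm above the table.
- green_lip (a point): inner (rear) layer of the green tray's upright front lip: 130 mm wide, 5 mm thick, top 62 mm above the table. Point in the middle of its width on its inner (rear) surface, 12 mm above the table, 60 mm in front of the rack's front edge when the tray is home (x into the rack: the lip lies on -x). 80 mm behind it a low divider (top 30 mm above the table) crosses the tray; nothing stands between.
- green_face (a point): outer (front) layer of the green tray's lip, fixed to the inner layer: 130 mm wide, 5 mm thick, top 56 mm above the table. Point in the middle of its width on its outer surface (on which one pushes the tray in), 12 mm above the table; 10 mm in front of the inner surface.
- cup: small red-brown clay cup, 60 mm across, 50 mm tall, standing loose on the rear part of the blue tray's floor, behind the divider, under the rack's slats at the start; it rides with the tray. Origin at the centre of its underside, z up.
- pot: loose terracotta pot, 80 mm across, 85 mm tall, standing on the bench beside the trays. Origin at the centre of its underside.
- jar: loose blue lidded jar, 64 mm across, 90 mm tall, standing on the bench at the other side. Origin at the centre of its underside.
Things that resemble listed ones, but are neither listed nor needed, are in the scene too. What is meant by the pot is not purple, and is the smaller of those in its own colour.

How it is judged:
By the outcome, as a careful person would: the job done as asked, in the order asked, and still so for the second after the job is handed in, with the robot touching nothing.
It also fails if it takes over 46 s, if anything falls off the work surface, if the arm or the gripper's body presses on something with over 40 N, if the wrist force passes 120 N, or if a joint passes its speed limit or range.

## Working session

There is one attempt and no reset: what is moved stays moved. The work goes in short steps, Python scripts to look and compute and a tool call to move; the robot and the scene stay as the last step left them, time stands still between calls to the robot, and variables do not carry over. Pictures are saved under pics/ and viewed, at most 10 in all, crops included, and the job is handed in when it is done.

Besides the shell and the picture viewer there is one more tool, called after ">>>" as name([rows], argument=value, ...), one row to a line, values as JSON. step_arm: Moves the arm, as the interface text tells. Its arguments: {"type":"object","properties":{"motion":{"type":"array","items":{"type":"array","items":{"type":"number"}}},"force":{"type":"number"}},"required":["motion"]}

```bash
mkdir -p pics
cat > h.py <<'E'
import numpy as np, cv2
from scipy.spatial.transform import Rotation as R
from workcell import bot
def shot(name,fn):
    s=bot.read_state(); p,d=bot.read_camera(name)
    cv2.imwrite(f'pics/{fn}.png',p[:,:,::-1]); np.save(f'pics/{fn}.npy',d); return s,p,d
def Rm(o):
    o=np.array(o,float); return o if o.shape==(3,3) else R.from_rotvec(o).as_matrix()
def world(name,d,u,v):
    c=bot.calibration(name);K=np.array(c['mtx']);u=np.asarray(u);v=np.asarray(v);z=d[v,u]
    x=(u-K[0,2])/K[0,0]*z;y=(v-K[1,2])/K[1,1]*z
    return np.stack([x,-y,-z],-1)@Rm(c['orientation']).T+np.array(c['origin'])
E
python3 - <<'E'
from h import *
shot('scene','s1');shot('side','d1')
for n in('scene','side','wrist'):print(bot.calibration(n))
print(bot.read_state())
E
```

```text
{'mtx': array([[496.52543307,   0.        , 279.26123197],
       [  0.        , 496.52543307, 211.45537523],
       [  0.        ,   0.        ,   1.        ]]), 'origin': array([1.26186266, 0.44431426, 0.85903526]), 'orientation': array([0.42996641, 0.81841501, 2.01786101])}
{'mtx': array([[508.97597682,   0.        , 279.69790801],
       [  0.        , 508.97597682, 209.47003661],
       [  0.        ,   0.        ,   1.        ]]), 'origin': array([0.45335376, 0.81039871, 0.80299554]), 'orientation': array([ 0.10409977, -1.18820708, -2.73357356])}
{'mtx': array([[325.1922621 ,   0.        , 276.39771418],
       [  0.        , 325.1922621 , 213.45689402],
       [  0.        ,   0.        ,   1.        ]]), 'T_tool_cam': array([[ 8.16591507e-04,  9.44809756e-01,  3.27618463e-01,
         8.47861344e-02],
       [ 9.99999530e-01, -6.00340420e-04, -7.61201414e-04,
         4.41812069e-04],
       [-5.22507917e-04,  3.27618931e-01, -9.44809803e-01,
        -1.42614233e-01],
       [ 0.00000000e+00,  0.00000000e+00,  0.00000000e+00,
         1.00000000e+00]])}
{'time': 0.1, 'q': array([ 1.17007371e+00,  2.64713874e-01,  1.60528555e+00, -2.25800322e-05,
        1.27366509e+00, -3.68894282e-02]), 'joint_vel': array([ 0.00044583, -0.00178557, -0.00335514, -0.0002675 ,  0.00191589,
       -0.00071313]), 'joint_torque': array([ 6.62115071e-04, -5.16702390e+01, -3.68590450e+01,  4.75348281e-05,
        6.22172389e-03, -4.70853948e-06]), 'tool_pos': array([0.23994443, 0.63019371, 0.23003622]), 'tcp_rot': array([-0.56827275, -3.08933119,  0.0031838 ]), 'wrist_force': array([ 0.32588719,  0.39335401, -0.39319872]), 'torque': array([0.00223614, 0.01663705, 0.03660303]), 'grip_force': 0.0, 'width': 0.9989012471998634}
```

View pics/s1.png

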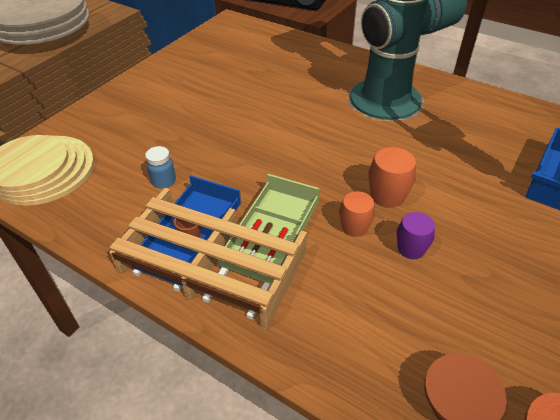

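View pics/d1.png

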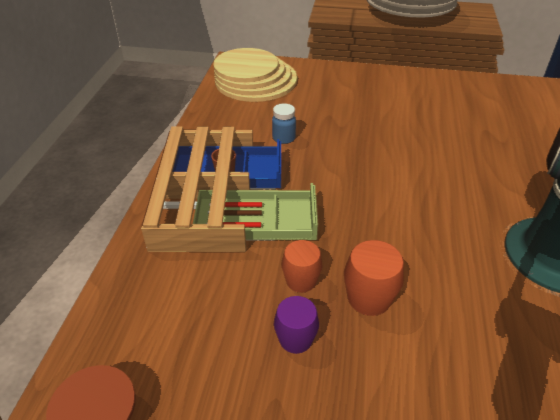

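The scene view shows the rack opening towards the robot, with the green tray out (lip about (266,178)-(318,190)) and the blue tray near home (lip about (192,180)-(240,195)). The jar is at (160,167). The small terracotta pot at (357,213) stands close beside the green tray. Next I'll measure the lips.

Run:
```python
from h import *
for n,f in(('scene','s1'),('side','d1')):
    im=cv2.imread(f'pics/{f}.png');d=np.load(f'pics/{f}.npy');hsv=cv2.cvtColor(im,cv2.COLOR_BGR2HSV)
    v,u=np.mgrid[0:420,0:560];P=world(n,d,u,v);h,s,V=cv2.split(hsv)
    print(n,'table z',np.median(P[300:330,330:400,2]))
    def rep(nm,m):
        p=P[m&(d>0)]
        if len(p)<5:print(nm,len(p));return
        c=p[:,:2].mean(0);w,E=np.linalg.eigh(np.cov(p[:,:2].T));a=E[:,1];t=(p[:,:2]-c)@a
        lo,hi=np.percentile(t,[1,99]);print(nm,len(p),'mid',(c+a*(lo+hi)/2).round(4),'dir',a.round(3),'len',(hi-lo).round(4),'sd',np.sqrt(w[0]).round(4),'zmax',np.percentile(p[:,2],99).round(4))
    box=(P[...,0]>.4)&(P[...,0]<1.1)&(u<330)
    g=(h>30)&(h<50)&(s>50)&box; b=(h>105)&(h<125)&(s>150)&box&(v>130)
    rep('greenlip',g&(P[...,2]>.05)&(P[...,2]<.068));rep('green all',g)
    bl=b&(u>185 if n=='scene' else (v>140))
    rep('bluelip',bl&(P[...,2]>.049)&(P[...,2]<.068));rep('blue all',bl)
    # slats tops
    w=(P[...,2]>.075)&(P[...,2]<.09)&(h>8)&(h<25)&box;rep('slats',w)
    np.save(f'pics/P{n}.npy',P)
    for nm,pts in (('pot',[(357,203),(357,225),(340,215),(374,215)] if n=='scene' else [(301,250),(301,280),(285,265),(318,265)]),('jar',[(158,155),(160,178)] if n=='scene' else [(284,112),(284,132)]),('bigpot',[(392,160)] if n=='scene' else [(375,265)])):
        print(nm,[P[y,x].round(3) for x,y in pts])
```

```text
scene table z 8.298464630729363e-05
greenlip 245 mid [ 0.5267 -0.0057] dir [-0.173  0.985] len 0.1263 sd 0.0017 zmax 0.0644
green all 3799 mid [0.6526 0.0103] dir [-0.989 -0.146] len 0.2595 sd 0.0398 zmax 0.062
bluelip 248 mid [ 0.6311 -0.1606] dir [-0.165  0.986] len 0.1265 sd 0.0018 zmax 0.0649
blue all 1723 mid [ 0.7043 -0.1246] dir [-0.822 -0.569] len 0.2137 sd 0.0339 zmax 0.0632
slats 6896 mid [ 0.6895 -0.5114] dir [0.236 0.972] len 1.3226 sd 0.0649 zmax 0.0856
pot [array([0.531, 0.163, 0.085]), array([0.558, 0.181, 0.048]), array([0.553, 0.136, 0.051]), array([0.515, 0.2  , 0.053])]
jar [array([ 0.645, -0.316,  0.089]), array([ 0.665, -0.305,  0.035])]
bigpot [array([0.396, 0.18 , 0.118])]
side table z 0.0007848201974354208
greenlip 193 mid [ 0.523  -0.0039] dir [-0.157  0.988] len 0.126 sd 0.003 zmax 0.065
green all 3795 mid [ 0.6455 -0.0013] dir [-0.997  0.077] len 0.2735 sd 0.0435 zmax 0.0626
bluelip 126 mid [ 0.6272 -0.1612] dir [-0.166  0.986] len 0.1293 sd 0.0026 zmax 0.0653
blue all 1419 mid [ 0.6834 -0.1737] dir [-0.717  0.697] len 0.2005 sd 0.0354 zmax 0.0631
slats 4941 mid [0.7399 0.023 ] dir [-0.603  0.797] len 0.5309 sd 0.0818 zmax 0.0872
pot [array([0.527, 0.156, 0.084]), array([0.52 , 0.2  , 0.049]), array([0.553, 0.187, 0.071]), array([0.492, 0.177, 0.072])]
jar [array([ 0.639, -0.307,  0.09 ]), array([ 0.635, -0.289,  0.041])]
bigpot [array([0.39 , 0.198, 0.116])]
```

>>> step_arm([
  [0, -44.9, -51.8, 0, -30.3],
  [0, -44.9, -51.8, 0, -30.3],
  [0, -44.9, -51.8, 0, -30.3],
  [0, -44.9, -51.8, 0, -30.3],
  [0, -44.9, -51.8, 0, -30.3],
  [0, -44.9, -51.8, 0, -30.3],
  [0, -44.9, -51.8, 0, -30.3],
  [0, -44.9, -51.8, 0, -30.3],
  [0, -44.9, -51.8, 0, -30.3],
  [0, -44.9, -51.8, 0, -30.3],
  [0, -44.9, -51.8, 0, -30.3],
  [0, -44.9, -51.8, 0, -30.3],
  [0, -44.9, -51.8, 0, -30.3],
  [0, -44.9, -51.8, 0, -30.3],
  [0, -44.9, -51.8, 0, -30.3],
  [0, -44.9, -51.8, 0, -30.3],
  [0, -44.9, -51.8, 0, -30.3],
])

```text
time: 1.8
tool_pos: [0.4749, -0.0123, 0.2309]
tcp_rot: [0.26, -3.13, -0.001]
wrist_force: [0.0, 0.6, 1.0]
width: -0.001
grip_force: 0.0
```

Run:
```python
from h import *
s,p,d=shot('wrist','w1')
print(s['time'],s['tool_pos'],s['q'].round(3),s['wrist_force']);M=Rm(s['tcp_rot']);print(M.round(4))
# slat 1 front edge from scene/side clouds in rack frame (9.53 deg)
a=np.radians(9.53);X=np.array([np.cos(a),np.sin(a)])
for n,f in(('scene','s1'),('side','d1')):
    P=np.load(f'pics/P{n}.npy').reshape(-1,3)
    Y=np.array([-X[1],X[0]]);o=np.array([.69,-.075]);q=np.c_[(P[:,:2]-o)@X,(P[:,:2]-o)@Y,P[:,2]]
    m=(q[:,2]>.078)&(q[:,2]<.09)&(abs(q[:,1])<.15)&(abs(q[:,0])<.25)
    hh,e=np.histogram(q[m,0],np.arange(-.05,.25,.005));print(n,[(round(x,3),int(c)) for x,c in zip(e,hh) if c])
    # front slat front edge vs y, for the angle
    ys=[];xs=[]
    for y0 in np.arange(-.14,.14,.02):
        k=m&(abs(q[:,1]-y0)<.01)&(q[:,0]<.08)
        if k.sum()>5: ys.append(y0);xs.append(np.percentile(q[k,0],5))
    print(np.polyfit(ys,xs,1).round(4))
```

```text
1.8 [ 0.47488716 -0.01230264  0.23085138] [-0.079 -0.121  2.015  0.     1.248 -1.815] [0.00267759 0.627076   0.96304015]
[[-9.863e-01 -1.647e-01 -1.000e-03]
 [-1.647e-01  9.863e-01  6.000e-04]
 [ 9.000e-04  7.000e-04 -1.000e+00]]
scene [(np.float64(0.03), 2), (np.float64(0.035), 133), (np.float64(0.04), 241), (np.float64(0.045), 245), (np.float64(0.05), 248), (np.float64(0.055), 239), (np.float64(0.06), 267), (np.float64(0.065), 190), (np.float64(0.1), 155), (np.float64(0.105), 266), (np.float64(0.11), 275), (np.float64(0.115), 269), (np.float64(0.12), 283), (np.float64(0.125), 290), (np.float64(0.13), 185), (np.float64(0.16), 1), (np.float64(0.165), 177), (np.float64(0.17), 302), (np.float64(0.175), 311), (np.float64(0.18), 302), (np.float64(0.185), 322), (np.float64(0.19), 339), (np.float64(0.195), 193)]
[-0.      0.0389]
side [(np.float64(0.035), 140), (np.float64(0.04), 179), (np.float64(0.045), 188), (np.float64(0.05), 177), (np.float64(0.055), 189), (np.float64(0.06), 177), (np.float64(0.065), 53), (np.float64(0.1), 151), (np.float64(0.105), 186), (np.float64(0.11), 179), (np.float64(0.115), 176), (np.float64(0.12), 189), (np.float64(0.125), 176), (np.float64(0.13), 50), (np.float64(0.165), 156), (np.float64(0.17), 182), (np.float64(0.175), 184), (np.float64(0.18), 175), (np.float64(0.185), 186), (np.float64(0.19), 172), (np.float64(0.195), 51)]
[-0.0012  0.0379]
```

View pics/w1.png

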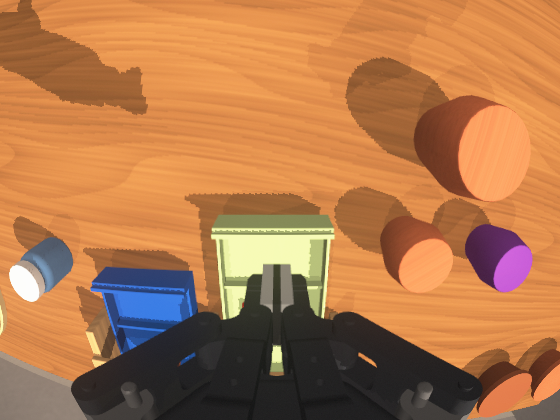

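The wrist view shows the shut fingertip (about (277,270)) centred across the green tray's width. The jar is at left, and the pots are well to the right. Next I descend in front of the green face.

>>> step_arm([
  [0, 0, 0, 4, 0],
  [0, 0, 0, 8, 0],
  [0, 0, 0, 12, 0],
  [0, 0, 0, 16, 0],
  [0, 0, 0, 19, 0],
  [0, 0, 0, 19.5, 0],
  [0, 0, 0, 19.5, 0],
], force=60)

```text
time: 2.55
tool_pos: [0.4745, -0.012, 0.0357]
tcp_rot: [0.262, -3.128, -0.001]
wrist_force: [0.2, 1.1, 0.4]
width: -0.003
grip_force: 0.0
```

>>> step_arm([
  [0, -1, 0, 0, 0],
  [0, -2, 0, 0, 0],
  [0, -2.6, 0, 0, 0],
  [0, -3.2, 0, 0, 0],
  [0, -3.8, 0, 0, 0],
  [0, -4.4, 0, 0, 0],
  [0, -5.0, 0, 0, 0],
  [0, -5.6, 0, 0, 0],
  [0, -6.2, 0, 0, 0],
  [0, -6.8, 0, 0, 0],
  [0, -7.4, 0, 0, 0],
  [0, -8.0, 0, 0, 0],
  [0, -8.6, 0, 0, 0],
  [0, -9.2, 0, 0, 0],
  [0, -9.7, 0, 0, 0],
  [0, -10.1, 0, 0, 0],
  [0, -10.4, 0, 0, 0],
  [0, -10.6, 0, 0, 0],
  [0, -10.6, 0, 0, 0],
])

```text
time: 4.45
tool_pos: [0.5805, 0.0045, 0.0363]
tcp_rot: [-0.259, 3.13, 0.0]
wrist_force: [-1.3, 0.5, -0.3]
width: -0.001
grip_force: 0.4
```

>>> step_arm([
  [0, -0.15, 0, 0, 0],
  [0, -0.3, 0, 0, 0],
  [0, -0.45, 0, 0, 0],
  [0, -0.6, 0, 0, 0],
  [0, -0.6, 0, 0, 0],
])

```text
time: 4.95
tool_pos: [0.5845, 0.0052, 0.0363]
tcp_rot: [0.259, -3.127, 0.0]
wrist_force: [-7.3, -1.6, 4.6]
width: 0.002
grip_force: 3.4
```

>>> step_arm([
  [0, -0.15, 0, 0, 0],
  [0, -0.3, 0, 0, 0],
  [0, -0.3, 0, 0, 0],
])

```text
time: 5.25
tool_pos: [0.5844, 0.0052, 0.0359]
tcp_rot: [0.259, -3.121, 0.0]
wrist_force: [-14.0, -4.6, 10.0]
width: -0.002
grip_force: 7.3
```

>>> step_arm([
  [0, 1, 0, 0, 0],
  [0, 2.5, 0, 0, 0],
  [0, 4, 0, 0, 0],
  [0, 4, 0, -4, 0],
  [0, 4, 0, -8, 0],
  [0, 4, 0, -12, 0],
  [0, 4, 0, -12, 0],
  [0, 4, 0, -12, 0],
])

```text
time: 6.05
tool_pos: [0.5514, -0.0007, 0.1585]
tcp_rot: [-0.258, 3.125, -0.001]
wrist_force: [-0.4, -1.2, -1.6]
width: -0.002
grip_force: 0.0
```

Run:
```python
from h import *
s,p,d=shot('scene','s2')
M=Rm(s['tcp_rot']);print(s['tool_pos'],s['q'].round(2))
for n in('scene',):
    im=p[:,:,::-1].copy();h,S,V=cv2.split(cv2.cvtColor(im,cv2.COLOR_BGR2HSV));v,u=np.mgrid[0:420,0:560];P=world(n,d,u,v)
    a=np.radians(9.5);X=np.array([np.cos(a),np.sin(a)]);Y=np.array([-X[1],X[0]]);o=np.array([.69,-.075])
    for nm,lo,hi in(('g',30,50),('b',105,125)):
        q=P[(h>lo)&(h<hi)&(S>60)&(P[...,2]>.05)&(P[...,2]<.068)&(P[...,0]>.4)&(P[...,1]>-.25)&(P[...,1]<.12)]
        r=np.c_[(q[:,:2]-o)@X,(q[:,:2]-o)@Y];print(nm,len(r),np.median(r[:,0]),np.percentile(r[:,0],[2,98]),np.percentile(r[:,1],[1,99]))
t=np.array([.6639,-.1555,.17]);print('delta tool cm',(M.T@(t-s['tool_pos'])*100).round(2))
cv2.imwrite('pics/s2c.png',cv2.resize(im[120:330,80:430],(800,480)))
```

```text
[ 0.55142311 -0.0006565   0.15846802] [-0.05  0.09  1.95  0.    1.1  -1.78]
g 262 -0.06916503385179168 [-0.07293379 -0.06610452] [0.02999261 0.15845143]
b 253 -0.07248714419383989 [-0.07878849 -0.06930752] [-0.13874526 -0.01073655]
delta tool cm [ -8.56 -17.12  -1.09]
```

View pics/s2c.png

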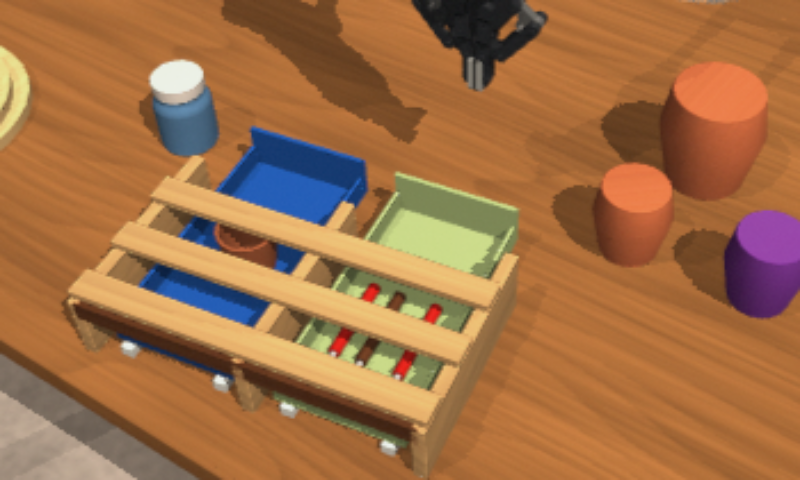

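The crop shows the green tray home (lip (400,180)-(515,210), level with the blue one). The blue tray is nearly home, with the cup upright at (245,243) and the jar and pot undisturbed. Next I go over the blue tray and descend behind its lip.

>>> step_arm([
  [0, -2, -4, 0, 0],
  [0, -4, -8, 0, 0],
  [0, -6, -12, 0, 0],
  [0, -8, -16, 0, 0],
  [0, -8.5, -17.1, 0, 0],
  [0, -8.5, -17.1, 0, 0],
  [0, -8.5, -17.1, 0, 0],
  [0, -8.5, -17.1, 4, 0],
  [0, -8.5, -17.1, 8, 0],
  [0, -8.5, -17.1, 11, 0],
  [0, -8.5, -17.1, 12.4, 0],
  [0, -8.5, -17.1, 12.4, 0],
  [0, -8.5, -17.1, 12.4, 0],
])

```text
time: 7.4
tool_pos: [0.6619, -0.1548, 0.0334]
tcp_rot: [-0.26, 3.13, -0.0]
wrist_force: [0.1, -0.1, 0.7]
width: -0.004
grip_force: 0.0
```

Run:
```python
from h import *
s,p,d=shot('side','d2')
a=np.radians(9.5);X=np.array([np.cos(a),np.sin(a)]);Y=np.array([-X[1],X[0]]);r=s['tool_pos'][:2]-[.69,-.075];print(s['tool_pos'],r@X,r@Y,s['wrist_force'])
cv2.imwrite('pics/d2c.png',cv2.resize(p[80:280,130:380,::-1],(750,600)))
```

```text
[ 0.66193176 -0.15479316  0.03342392] -0.04085297352627091 -0.07406625309996584 [ 0.13922478 -0.13785039  0.67879693]
```

View pics/d2c.png

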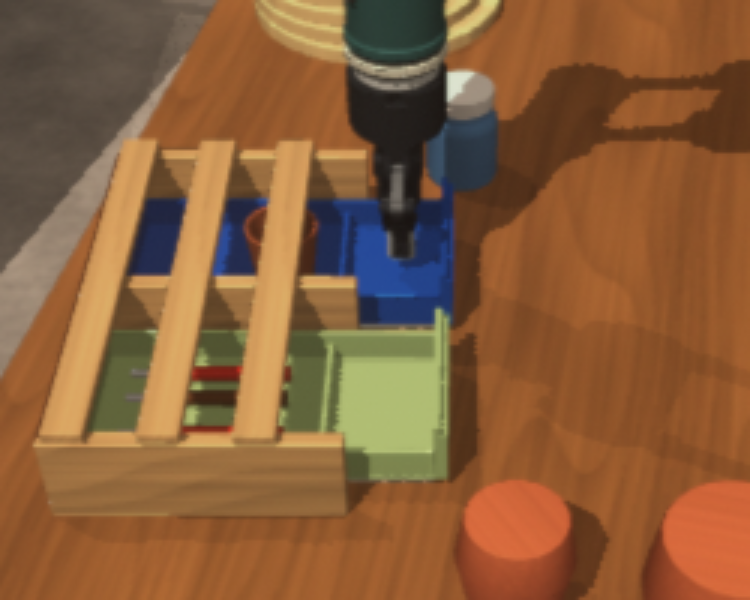

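The fingertip at (400,250) in the crop sits inside the blue tray, between the lip and the divider. The cup behind it is upright. Now I draw the tray out, ramping gently.

>>> step_arm([
  [0, 0.8, 0, 0, 0],
  [0, 1.4, 0, 0, 0],
  [0, 1.7, 0, 0, 0],
  [0, 1.9, 0, 0, 0],
  [0, 2.1, 0, 0, 0],
  [0, 2.3, 0, 0, 0],
  [0, 2.6, 0, 0, 0],
  [0, 2.9, 0, 0, 0],
  [0, 3.3, 0, 0, 0],
  [0, 3.7, 0, 0, 0],
  [0, 4.2, 0, 0, 0],
  [0, 4.7, 0, 0, 0],
  [0, 5.2, 0, 0, 0],
  [0, 5.7, 0, 0, 0],
  [0, 6.1, 0, 0, 0],
  [0, 6.5, 0, 0, 0],
  [0, 6.8, 0, 0, 0],
  [0, 7.0, 0, 0, 0],
  [0, 7.0, 0, 0, 0],
])

```text
time: 9.35
tool_pos: [0.5916, -0.1669, 0.032]
tcp_rot: [0.259, -3.13, -0.0]
wrist_force: [0.9, -0.2, 1.5]
width: -0.004
grip_force: 0.5
```

>>> step_arm([
  [0, 0.2, 0, 0, 0],
  [0, 0.5, 0, 0, 0],
  [0, 0.9, 0, 0, 0],
  [0, 1.3, 0, 0, 0],
  [0, 1.8, 0, 0, 0],
  [0, 2.3, 0, 0, 0],
  [0, 2.8, 0, 0, 0],
  [0, 3.3, 0, 0, 0],
  [0, 3.8, 0, 0, 0],
  [0, 4.3, 0, 0, 0],
  [0, 4.7, 0, 0, 0],
  [0, 5.1, 0, 0, 0],
  [0, 5.4, 0, 0, 0],
  [0, 5.7, 0, 0, 0],
  [0, 5.9, 0, 0, 0],
  [0, 6.1, 0, 0, 0],
  [0, 6.2, 0, 0, 0],
  [0, 6.2, 0, 0, 0],
])

```text
time: 11.15
tool_pos: [0.5309, -0.1772, 0.0323]
tcp_rot: [0.259, -3.13, 0.0]
wrist_force: [0.9, 0.4, 0.2]
width: 0.002
grip_force: 0.4
```

>>> step_arm([
  [0, 0.1, 0, 0, 0],
  [0, 0.2, 0, 0, 0],
  [0, 0.3, 0, 0, 0],
  [0, 0.4, 0, 0, 0],
  [0, 0.5, 0, 0, 0],
  [0, 0.6, 0, 0, 0],
  [0, 0.7, 0, 0, 0],
  [0, 0.7, 0, 0, 0],
])

```text
time: 11.95
tool_pos: [0.5257, -0.1782, 0.0324]
tcp_rot: [-0.258, 3.128, -0.001]
wrist_force: [7.4, 2.5, -4.3]
width: 0.002
grip_force: 3.4
```

>>> step_arm([
  [0, 0.1, 0, 0, 0],
  [0, 0.2, 0, 0, 0],
  [0, 0.3, 0, 0, 0],
  [0, 0.3, 0, 0, 0],
])

```text
time: 12.35
tool_pos: [0.5258, -0.1782, 0.0326]
tcp_rot: [-0.256, 3.122, -0.001]
wrist_force: [15.3, 4.6, -12.0]
width: -0.002
grip_force: 8.1
```

The tray is hard against its stop: the force rises with no motion. Next I unhook and lift clear.

>>> step_arm([
  [0, -0.8, 0, 0, 0],
  [0, -1.8, 0, 0, 0],
  [0, -2.6, 0, 0, 0],
  [0, -2.6, 0, 0, 0],
  [0, -2.6, 0, -3, 0],
  [0, -2.6, 0, -7, 0],
  [0, -2.6, 0, -11, 0],
  [0, -2.6, 0, -15, 0],
  [0, -2.6, 0, -19, 0],
  [0, -2.6, 0, -19, 0],
  [0, 1, 0, -19, 0],
  [0, 5, 0, -19, 0],
  [0, 5, 0, -19, 0],
  [0, 5, 0, -19, 0],
])

```text
time: 13.75
tool_pos: [0.4711, -0.187, 0.2218]
tcp_rot: [0.257, -3.131, -0.0]
wrist_force: [0.8, -0.9, -0.4]
width: 0.003
grip_force: 0.0
```

Run:
```python
from h import *
s,p,d=shot('scene','s3');print(s['tool_pos'],s['wrist_force'],s['time'])
im=p[:,:,::-1].copy();h,S,V=cv2.split(cv2.cvtColor(im,cv2.COLOR_BGR2HSV));v,u=np.mgrid[0:420,0:560];P=world('scene',d,u,v)
a=np.radians(9.5);X=np.array([np.cos(a),np.sin(a)]);Y=np.array([-X[1],X[0]]);o=np.array([.69,-.075])
for nm,lo,hi in(('g',30,50),('b',105,125)):
    q=P[(h>lo)&(h<hi)&(S>60)&(P[...,2]>.05)&(P[...,2]<.068)&(P[...,0]>.4)&(P[...,1]>-.26)&(P[...,1]<.12)]
    r=np.c_[(q[:,:2]-o)@X,(q[:,:2]-o)@Y];print(nm,len(r),np.median(r[:,0]))
cv2.imwrite('pics/s3c.png',cv2.resize(im[100:310,80:430],(800,480)))
```

```text
[ 0.47111584 -0.18702979  0.22177094] [ 0.80100299 -0.90952704 -0.3715722 ] 13.75
g 267 -0.06912589262876113
b 234 -0.18939488198956955
```

View pics/s3c.png

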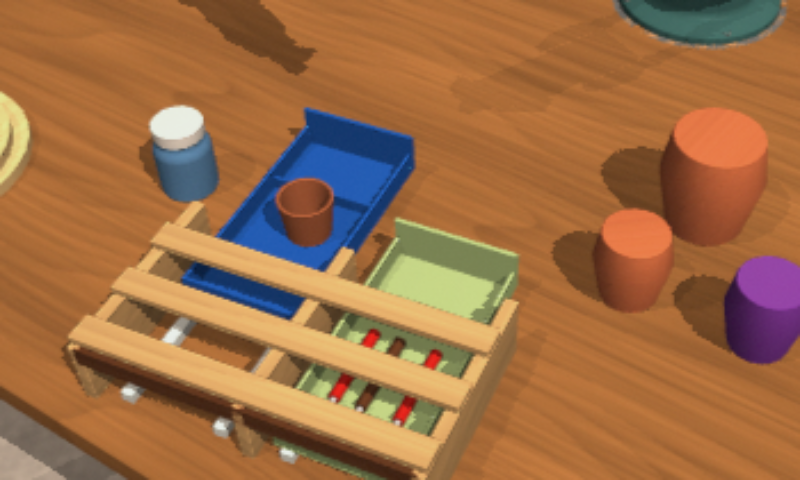

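The blue tray is out to its stop (120 mm beyond the green lip), with the cup upright at (305,210). The green tray is home, the pot and jar have not moved, and the robot is clear.

```bash
python3 -c "
from workcell import bot
print(bot.finish_job())"
```

```text
the job is handed in; nothing more can be done
None
```

The green tray is fully home, the blue tray is drawn out to its stop with the cup upright, the pot and jar are where they were, the robot is clear of everything, and the job was handed in at about 14 s.

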